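Set the finds tweezers to a gap built from gauge slips

TASK

Finish the row on the gauge plate: stand the two loose steel slips snugly side by side next to the short one at the end stop, the longest outermost and all centred on the plate, so that the three fill the marked gap, and let them go. Then take the sprung tweezers off their rest, bring them level to just above the row (within about 5 cm, touching nothing) with one tip over each end of the row, and squeeze them until the tips stand as far apart as the marks, 42 mm. Hold that gap steady, and finish still holding it; leave the sherd and the pebble where they lie.

Things in the scene. Friction and masses are not known exactly. Their poses are not given: they have to be found in the camera images.
- gauge_plate: fixed aluminium plate, 70 (x) x 88 (y) x 8 mm, origin mid underside. On it: a dark steel end stop 34 x 10 x 18 mm, inner face at y = +21 mm, and two fine black lines along x at y = +21 and -21 mm: the marked 42 mm gap, just filled by three slips side by side, centres at y = +14, 0, -14 mm, x = 0, slip length along the plate's x
- row_centre (a point): fixed point of the gauge plate, over its origin at the height of the tops of the slips, 38 mm above the work surface
- slip_a: plain bright steel gauge slip, the shortest of three: a block 14 mm wide (its y) x 36 mm long (its x) x 30 mm tall, 0.09 to 0.22 kg; origin in the middle of its underside; it already stands on the gauge plate against the end stop, centre near y = +14 mm
- slip_b: plain bright steel gauge slip, the middle of three: a block 14 mm wide (its y) x 48 mm long (its x) x 30 mm tall, 0.09 to 0.22 kg; origin in the middle of its underside; it stands loose on the work surface and belongs in the middle of the row
- slip_c: plain bright steel gauge slip, the longest of three: a block 14 mm wide (its y) x 60 mm long (its x) x 30 mm tall, 0.09 to 0.22 kg; origin in the middle of its underside; it stands loose on the work surface and belongs at the open end of the row
- rest: fixed pale wooden tweezers rest: two cross bars 12 mm (x) x 84 mm (y), 22 mm tall, at x = -68 and +68 mm, joined by a 20 mm wide, 4 mm thick strip between; origin in the middle of its underside
- tweezers: big sprung steel tweezers, 199 x 12 mm tall, 75 g, lying loose and flat on the rest, underside 22 mm above the work surface, blades side by side. Origin on the underside, midway between two dark ribbed finger pads; x to the tips (x = +95 mm), bow at -95 mm, z up. Pads 34 mm long, z = -2 to 14 mm; over their outsides about 51 mm open, 39 mm (faces then parallel) at the 42 mm tip gap
- tweezers_left (a joint): angle (rad) by which the left (+y) blade is squeezed in about its hinge at the bow: 0 open, as found, limit 0.16. Tip gap = about 66 mm minus 190 mm x (sum of both angles); at the 42 mm gap each is about 0.063. Sprung: 8 N m/rad, about 5 N at the pads at the 42 mm gap
- tweezers_right (a joint): angle (rad) by which the right (-y) blade is squeezed in about its hinge at the bow: 0 open, as found, limit 0.16. Tip gap = about 66 mm minus 190 mm x (sum of both angles); at the 42 mm gap each is about 0.063. Sprung: 8 N m/rad, about 5 N at the pads at the 42 mm gap
- tip_left (a point): inner face of the left (+y) tip of the tweezers, 6 mm above their underside; the tweezers balance at the pads' middle, and 1 mm closed at the pads is 2 mm at the tips
- tip_right (a point): inner face of the right (-y) tip of the tweezers, 6 mm above their underside
- sherd_small: small pottery sherd, 26 x 44 x 13 mm, lying loose as a bystander; origin in the middle of its underside
- pebble: small river pebble, 27 x 28 x 16 mm, lying loose as a bystander; origin in the middle of its underside
Things that resemble listed ones, but are neither listed nor needed, are in the scene too. Leave any purple look-alike of the slip_c alone. What is shaped like the slip_b but turquoise is not meant.

How it is judged:
By the outcome, as a careful person would: the job done as asked, in the order asked, and still so for the second after the job is handed in, while the arm keeps its last pose, push and grip.
It also fails if it takes over 67 s, if anything falls off the work surface, if the arm or the gripper's body presses on something with over 40 N, if the wrist force passes 120 N, or if a joint passes its speed limit or range.

ROBOT

A 6-joint arm with a two-finger parallel gripper is mounted at the origin on the work surface; the furniture and walls round the work are solid. World frame = base frame: x ahead of the robot, y to its left, z up, the work surface at z = 0. Lengths are in m, angles in rad, forces in N, time in s.
With the tool pointing down it reaches from about 0.3 to 0.875 m from the base axis. Payload 6.4 kg.
Tool frame: the origin (TCP) lies midway between the tips of the shut fingers; the grasp point (between the pads) lies 19 mm behind it (robot.grip_depth is the distance from the TCP to the grasp point, in m); y points along the fingers, x is the direction in which the jaws open and shut, and the axes are right-handed (so a half turn about y gives the same grasp; the last joint's range is limited). The gripper opens to 88 mm and grips with 3 to 60 N. Pads are 18 mm wide; open, the fingers measure 123 mm over their backs; the gripper's body (75 mm by 187 mm) begins 45 mm behind the grasp point.
Start: joints at [0.995, 0.181, 1.607, -0, 1.354, -0.206], TCP at [0.208, 0.536, 0.239] pointing down, gripper open.
Joint ranges: [-2.99, 2.99], [-0.89, 2.07], [0.3, 2.58], [-1.14, 4.28], [0, 2.63], [-3.12, 3.12]. Speed limits (rad/s): [2.57, 2.57, 3.01, 3.14, 3.14, 3.14].

INTERFACE

Orientations are given as a unit quaternion [w, x, y, z].
In Python, from plant import robot gives the robot as it stands.
- The arm moves only by the tool jog_arm, never from a script. Its argument "plan" is a list of rows, each an object of numbers: "x", "y", "z": the shift along the world's x, y, z in mm; "spin": the turn about the world's z in degrees; "jaw": the opening in per cent of the stroke, from 0 (shut) to 100 (fully open). A call has 1 to 12 rows; each row shifts and turns the commanded pose from where the row before left it; what a row does not reach is not made up. A row lasts 1/10 s, in which the tool goes at most 50 mm and 8.59 degrees, less where a joint would pass 70% of its speed; a pose out of reach is approached as far as the arm can. A call with a gripper value outside its range is refused whole. The fingers move at their own pace and stop on an object; "newtons" is the grip in N (left out, the last holds). Time passes only in rows, so rows that do not move let the fingers close. It gives the time, the measured TCP pose, the force and the opening at its end, in the units of the state.
- robot.observe(): the state, without advancing time (a new reading comes with each control period).
- robot.grab_frame(name): name is "side" or "top"; returns a dict with "image" (400x640x3 uint8, red, green, blue), "K" (3x3 intrinsics, pixels), "position" and "attitude" of the camera in the world. Camera axes: x right, y up, looking along -z (the intrinsics and any distortion apply to the point x, -y, -z); pixel columns grow to the right and rows downward; lengths in m; the calibration is good to about 2 mm. A picture is of the moment at which its call begins. There is no depth.
- robot.sign_off(): hands the job in, once; it reports no verdict.
The state is a dict: "clock": time; "q": joint angles; "joint_velocities": joint speeds; "effort": joint torques, N m; "position": TCP position; "eef_rot": TCP orientation; "ft_force": force on the tool from outside, world axes, zero at the start; "ft_torque": the same for the moment, N m; "opening": opening from 0.0 (shut) to 1.0 (fully open).
Only numpy, scipy, OpenCV 4.12 (cv2) and the standard library are available. Lean on these libraries where they do the work, as an engineer would, in place of code of your own. Each camera call takes 0.05 s, during which the arm holds its last target. There are 200 camera calls.

## Working session

There is one attempt and no reset: what is moved stays moved. The work goes in short steps, Python scripts to look and compute and a tool call to move; the robot and the scene stay as the last step left them, time stands still between calls to the robot, and variables do not carry over. Pictures are saved under pics/ and viewed, about 8 in all and at most 12, crops included, and the job is handed in when it is done.

Besides the shell and the picture viewer there is one more tool, called after "Emit:" by a JSON object that holds its "op" and its "data", one argument or row to a line. jog_arm: Moves the arm, as the interface text tells. Its arguments: {"type":"object","properties":{"plan":{"type":"array","items":{"type":"object","properties":{"x":{"type":"number"},"y":{"type":"number"},"z":{"type":"number"},"spin":{"type":"number"},"jaw":{"type":"number"}}}},"newtons":{"type":"number"}},"required":["plan"]}

```bash
ls; mkdir -p pics; cat > h.py <<'E'
import numpy as np, cv2, json
from scipy.spatial.transform import Rotation as R
from plant import robot
def grab(n,tag):
    f=robot.grab_frame(n); cv2.imwrite(f'pics/{tag}.png',f['image'][:,:,::-1]); np.save(f'pics/{tag}.npy',f,allow_pickle=True); return f
def load(tag): return np.load(f'pics/{tag}.npy',allow_pickle=True).item()
def rot(f):
    a=np.array(f['attitude'],float)
    return a if a.shape==(3,3) else R.from_quat(a[[1,2,3,0]]).as_matrix()
def p2w(f,uv,z):
    uv=np.atleast_2d(np.array(uv,float)); K=np.array(f['K']); M=rot(f); P=np.array(f['position'])
    c=np.c_[uv,np.ones(len(uv))]@np.linalg.inv(K).T
    d=(c*[1,-1,-1])@M.T
    return P+d*((z-P[2])/d[:,2])[:,None]
def w2p(f,X):
    X=np.atleast_2d(np.array(X,float)); c=(X-np.array(f['position']))@rot(f)*[1,-1,-1]
    p=c@np.array(f['K']).T; return p[:,:2]/p[:,2:]
E
python3 - <<'E'
from h import *
for n in('top','side'):
    f=grab(n,n+'0'); print({k:np.round(v,4).tolist() if k!='image' else 0 for k,v in f.items()})
print(robot.observe())
E
```

```text
pics
{'image': 0, 'K': [[462.1936, 0.0, 318.122], [0.0, 462.1936, 195.6445], [0.0, 0.0, 1.0]], 'position': [0.3599, 0.2501, 0.9618], 'attitude': [0.7105, 0.0514, -0.0557, -0.6996]}
{'image': 0, 'K': [[387.1404, 0.0, 323.825], [0.0, 387.1404, 202.8676], [0.0, 0.0, 1.0]], 'position': [0.3079, -0.4319, 0.5696], 'attitude': [0.8885, 0.4387, -0.0516, -0.1242]}
{'clock': 0.1, 'q': array([ 9.94744046e-01,  1.81481151e-01,  1.60787682e+00,  4.32946571e-06,
        1.35384604e+00, -2.06285241e-01]), 'joint_velocities': array([ 1.39851521e-05, -6.81553914e-04, -2.70631254e-03, -5.24238463e-04,
        8.31119734e-04,  1.21633193e-03]), 'effort': array([ 1.05014584e-03, -4.34818840e+01, -3.42694366e+01,  7.02555547e-02,
        3.40571080e-02, -2.33148046e-05]), 'position': array([0.20750907, 0.53573174, 0.23790723]), 'eef_rot': array([-0.58317741,  0.58361229,  0.39903584, -0.40008899]), 'ft_force': array([ 0.14006415, -0.46338836,  0.13485657]), 'ft_torque': array([ 0.01407322,  0.02763249, -0.0033161 ]), 'opening': 1.0006010025729268}
```

```bash
python3 -c "
import cv2
a=cv2.imread('pics/top0.png');print(a.shape)
cv2.imwrite('pics/top0b.png',cv2.resize(a,(800,500),interpolation=3))"
```

```text
(400, 640, 3)
```

View pics/top0b.png

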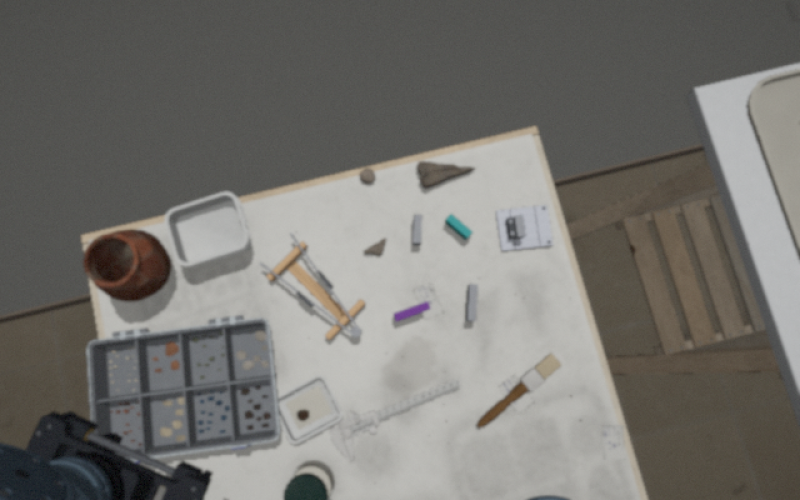

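View pics/side0.png

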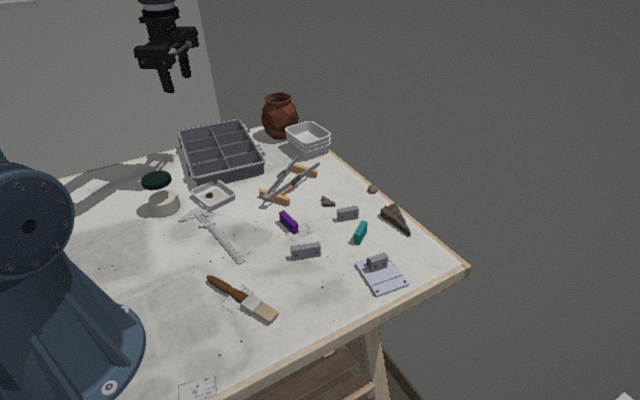

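The top view (800x500) shows two grey slips at (417,230), the shorter, and (471,304), the longer. Turquoise at (458,228) and purple at (411,312) are the look-alikes. The plate, with slip_a on it, is at (524,228), and the tweezers on the rest are at (312,288). By colour and length, slip_b is the grey one at (417,230) and slip_c the grey one at (471,304). I'll confirm that in an enlarged crop.

```bash
python3 - <<'E'
from h import *
a=cv2.imread('pics/top0.png'); s=6
b=cv2.resize(a[155:265,312:444],None,fx=s,fy=s,interpolation=cv2.INTER_CUBIC)
b=np.clip(b*1.0,0,255).astype('uint8'); cv2.imwrite('pics/c1.png',b[:600])
b=cv2.resize(a[180:276,205:295],None,fx=s,fy=s,interpolation=cv2.INTER_CUBIC);cv2.imwrite('pics/c2.png',b)
f=load('top0')
for n,uv,z in [('b',(417,230),.03),('c',(471,304),.03),('plate',(524,228),.008),('tw',(312,288),.03)]: print(n,p2w(f,np.array(uv)/1.25,z).round(3))
E
```

```text
b [[0.527 0.214 0.03 ]]
c [[0.408 0.126 0.03 ]]
plate [[0.537 0.033 0.008]]
tw [[0.429 0.382 0.03 ]]
```

View pics/c1.png

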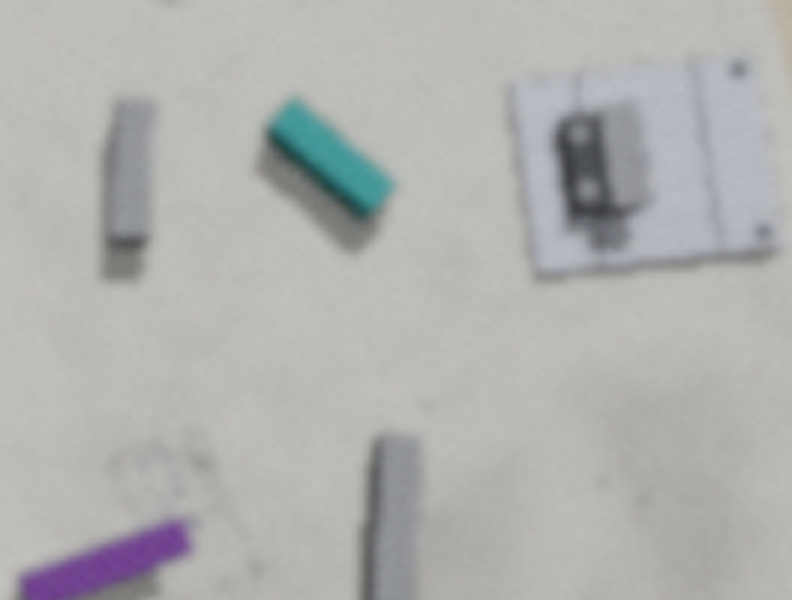

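View pics/c2.png

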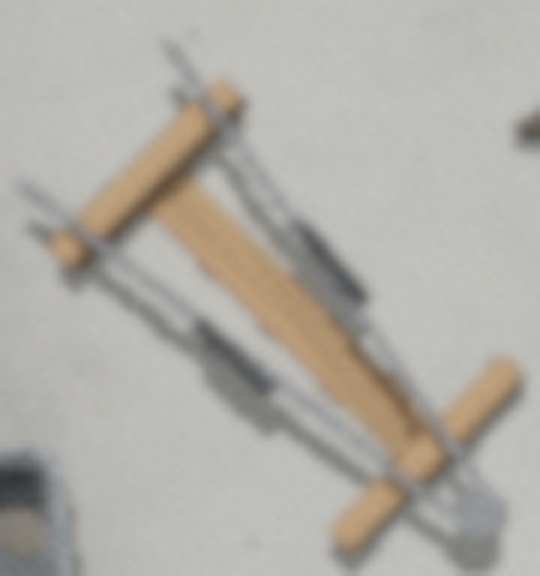

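The crops confirm it: the two plain grey slips, at crop (130,170) and (395,~520), are b and c. The plate has its stop on the left (+y), and slip_a stands against it. The tweezers have their bow at (480,510) and tips at (170,45) and (25,185) in the second crop. Next I'll take an enlarged side crop for a two-view fit.

```bash
python3 - <<'E'
from h import *
a=cv2.imread('pics/side0.png'); s=6
cv2.imwrite('pics/c3.png',cv2.resize(a[200:300,285:415],None,fx=s,fy=s,interpolation=cv2.INTER_CUBIC))
o=robot.observe(); q=o['eef_rot']; print(R.from_quat(q[[1,2,3,0]]).as_matrix().round(3))
E
```

```text
[[ 0.361 -0.001 -0.932]
 [ 0.932 -0.001  0.361]
 [-0.002 -1.     0.   ]]
```

View pics/c3.png

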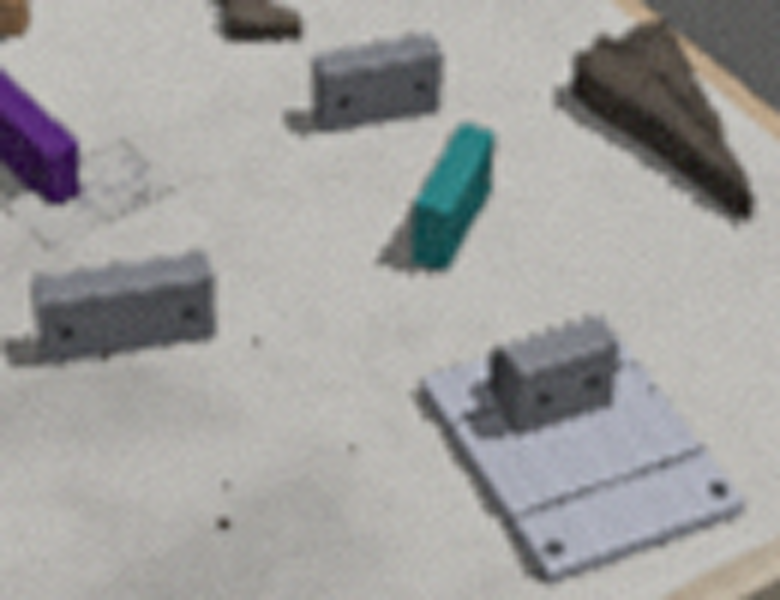

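```bash
cat > fit.py <<'E'
from h import *
from scipy.optimize import least_squares
T,S=load('top0'),load('side0'); offT=(312,155); offS=(285,200); offW=(205,180)
px=lambda c,o:(np.array(c,float)+.5)/6-.5+np.array(o)
def fit(name,x0,obs):
    def res(p):
        c,s=np.cos(p[2]),np.sin(p[2]); r=[]
        for f,o,c6,(x,y,z) in obs:
            r.append(w2p(f,[p[0]+c*x-s*y,p[1]+s*x+c*y,z])[0]-px(c6,o))
        return np.concatenate(r)
    k=least_squares(res,x0,loss='soft_l1'); print(name,k.x[:2].round(4),'yaw',np.degrees(k.x[2]).round(2)); print(k.fun.reshape(-1,2).round(1).tolist())
def slip(L,z0,t,s):
    o=[]
    for (sx,sy),c in t.items(): o.append((T,offT,c,(sx*L/2,sy*.007,z0+.03)))
    for (sx,sy,b),c in s.items(): o.append((S,offS,c,(sx*L/2,sy*.007,z0+.03*b)))
    return o
P=[(T,offT,c,(x,y,.008)) for c,x,y in [((508,83),.035,.044),((752,58),.035,-.044),((775,253),-.035,-.044),((537,278),-.035,.044)]]
P+=[(S,offS,c,(x,y,.008)) for c,x,y in [((545,572),-.035,-.044),((745,502),.035,-.044),((422,383),-.035,.044),((527,510),-.035,-.021),((702,450),.035,-.021)]]
fit('plate',[.537,.033,0],P)
fit('b',[.527,.214,0],slip(.048,0,{(1,1):(116,98),(1,-1):(155,98),(-1,-1):(148,235),(-1,1):(108,235)},{(-1,-1,1):(318,72),(1,-1,1):(440,57),(1,1,1):(436,35),(-1,1,1):(314,55),(-1,-1,0):(318,130),(1,-1,0):(440,110)}))
fit('c',[.41,.126,0],slip(.06,0,{(1,1):(380,435),(1,-1):(420,435)},{(-1,-1,1):(37,303),(1,-1,1):(213,283),(1,1,1):(207,252),(-1,1,1):(35,278),(-1,-1,0):(40,362),(1,-1,0):(214,338)}))
fit('a',[.537,.05,0],slip(.036,.008,{(1,1):(603,103),(1,-1):(640,103),(-1,-1):(648,210),(-1,1):(615,212)},{(-1,-1,1):(510,372),(1,-1,1):(615,350),(1,1,1):(600,318),(-1,1,1):(492,348),(-1,-1,0):(515,430),(1,-1,0):(613,405)}))
fit('tw',[.43,.38,.7],[(T,offW,c,p) for c,p in [((165,42),(.095,-.034,.034)),((22,185),(.095,.034,.034)),((488,522),(-.1,0,.034)),((235,360),(0,.0245,.036)),((333,265),(0,-.0245,.036))]])
E
python3 fit.py
```

```text
plate [0.5385 0.0326] yaw 7.43
[[0.3, -0.5], [0.8, -0.9], [2.1, -0.9], [0.1, -0.4], [-0.2, -0.3], [-0.5, -0.6], [-1.3, -1.2], [-3.2, 1.0], [0.1, -0.5]]
b [0.5309 0.2137] yaw -2.8
[[0.2, -0.5], [0.5, -0.0], [0.3, 0.1], [0.1, -0.3], [-0.0, -0.2], [0.4, -0.9], [-0.7, -0.9], [-0.9, -1.1], [-0.1, 0.5], [-0.0, 0.6]]
c [0.4117 0.1233] yaw -3.48
[[0.6, -1.0], [0.9, -0.5], [-0.5, 0.0], [-0.1, -1.4], [-0.4, -0.9], [-1.1, -0.6], [0.1, 0.8], [0.1, 0.1]]
a [0.5355 0.046 ] yaw 3.53
[[0.2, 0.3], [0.8, -0.0], [0.9, -0.5], [-0.5, -0.5], [0.4, -0.1], [0.2, -1.2], [-0.5, -0.7], [0.3, -1.2], [-1.3, 1.1], [-0.7, 0.6]]
tw [0.4268 0.3767] yaw 45.61
[[-0.1, -0.0], [-0.9, -0.5], [0.9, 0.8], [-0.7, 0.5], [0.7, -0.9]]
```

```bash
cat > edge.py <<'E'
from h import *
from scipy.optimize import least_squares
from scipy.ndimage import map_coordinates, gaussian_filter
def edgefit(x0,segs,it=6,w=3.0,verbose=True):
    """segs: (frame,(p,q) in body coords)"""
    p=np.array(x0,float); G={}
    def tow(p,X):
        c,s=np.cos(p[2]),np.sin(p[2]); X=np.atleast_2d(X)
        return np.c_[p[0]+c*X[:,0]-s*X[:,1],p[1]+s*X[:,0]+c*X[:,1],X[:,2]]
    for k in range(it):
        obs=[]
        for i,(f,a,b) in enumerate(segs):
            g=G.setdefault(id(f),gaussian_filter(cv2.cvtColor(f['image'],cv2.COLOR_RGB2GRAY).astype(float),.7))
            t=np.linspace(.12,.88,20)[:,None]; X=np.array(a)*(1-t)+np.array(b)*t
            uv=w2p(f,tow(p,X)); d=uv[-1]-uv[0]; n=np.array([-d[1],d[0]])/np.hypot(*d)
            s=np.arange(-w,w+.01,.1)
            pts=uv[:,None]+n*s[None,:,None]
            v=map_coordinates(g,[pts[...,1],pts[...,0]],order=3)
            gr=np.abs(np.gradient(v.mean(0))); j=gr[1:-1].argmax()+1
            obs.append((f,X,n,uv,s[j],gr[j]*10))
        def res(q): return np.concatenate([((w2p(f,tow(q,X))-uv)@n-s)*min(1,gr/8)/4.5 for f,X,n,uv,s,gr in obs])
        p=least_squares(res,p,loss='soft_l1',f_scale=.1).x; w=max(1.5,w*.8)
    if verbose:
        print(p[:2].round(4),np.degrees(p[2]).round(2)); print([(round(float(((w2p(f,tow(p,X))-uv)@n-s).mean()),2),int(gr)) for f,X,n,uv,s,gr in obs])
    return p
def box(f,L,W,z0,z1,which):
    x,y=L/2,W/2; e={'t+x':((x,-y,z1),(x,y,z1)),'t-x':((-x,-y,z1),(-x,y,z1)),'t+y':((-x,y,z1),(x,y,z1)),'t-y':((-x,-y,z1),(x,-y,z1)),
     'b-y':((-x,-y,z0),(x,-y,z0)),'v-+':((-x,-y,z0),(-x,-y,z1)),'v++':((x,-y,z0),(x,-y,z1))}
    return [(f,)+e[k] for k in which.split()]
E
python3 - <<'E'
from edge import *
T,S=load('top0'),load('side0')
tp=box(T,.07,.088,0,.008,'t+x t-x t+y t-y'); sp=box(S,.07,.088,0,.008,'t-x t-y')
x0=[.5385,.0326,np.radians(6.5)]
print('plate');edgefit(x0,tp+sp);edgefit(x0,tp);
for n,x,L,z in [('b',[.5309,.2137,-.05],.048,0),('c',[.4117,.1233,-.06],.06,0),('a',[.5355,.046,.08],.036,.008)]:
    print(n);edgefit(x,box(T,L,.014,z,z+.03,'t+x t-x t-y'+(' t+y' if n!='a' else ''))+box(S,L,.014,z,z+.03,'t+y t-y b-y v-+ v++'),w=2)
E
```

```text
plate
[0.535  0.0306] 6.51
[(-1.47, 1), (-0.17, 17), (-0.1, 9), (0.0, 2), (0.23, 40), (0.1, 27)]
[0.5347 0.0359] 6.51
[(-1.47, 1), (0.03, 17), (-0.02, 10), (0.38, 1)]
b
[0.5305 0.2141] -10.12
[(0.04, 10), (-0.06, 17), (0.09, 9), (1.39, 18), (-0.81, 21), (-0.91, 18), (-0.11, 41), (0.1, 41), (-0.07, 45)]
c
[0.4115 0.1228] -3.5
[(0.47, 11), (-1.03, 4), (0.4, 9), (-0.0, 17), (-0.5, 22), (-0.4, 23), (0.3, 41), (0.06, 24), (-0.23, 45)]
a
[0.536  0.0453] 11.14
[(-0.16, 11), (1.14, 13), (0.81, 10), (-0.19, 22), (-0.39, 22), (0.31, 39), (-0.1, 7), (-0.26, 38)]
```

```bash
cat > e2.py <<'E'
from edge import *
def split(segs,n=4):
    o=[]
    for f,a,b in segs:
        a,b=np.array(a),np.array(b)
        for k in range(n): o.append((f,a+(b-a)*(.08+.84*k/n),a+(b-a)*(.08+.84*(k+1)/n)))
    return o
E
python3 - <<'E'
from e2 import *
T,S=load('top0'),load('side0')
tp=box(T,.07,.088,0,.008,'t-x t+y'); sp=box(S,.07,.088,0,.008,'t-x t-y')
for yw in(5,8):
    x0=[.535,.0315,np.radians(yw)]
    print('plate');edgefit(x0,split(tp+sp),20);edgefit(x0,split(tp),20);edgefit(x0,split(sp),20)
for n,x,L,z in [('b',[.5309,.2137,-.05],.048,0),('c',[.4117,.1233,-.06],.06,0),('a',[.5355,.046,.08],.036,.008)]:
    print(n);edgefit(x,split(box(T,L,.014,z,z+.03,'t-x t-y'+(' t+y' if n!='a' else ''))+box(S,L,.014,z,z+.03,'b-y v-+ v++'),3),20,w=2)
E
```

```text
plate
[0.5345 0.0336] 7.31
[(-0.02, 18), (-0.12, 18), (-0.32, 16), (-0.42, 14), (1.02, 10), (1.02, 9), (1.12, 10), (1.12, 10), (-0.02, 43), (0.28, 41), (0.18, 42), (0.48, 37), (-1.38, 27), (-1.28, 28), (-1.28, 28), (-1.28, 27)]
[0.5347 0.0359] 7.08
[(0.01, 18), (0.1, 18), (-0.0, 17), (-0.11, 14), (-0.09, 10), (0.0, 9), (-0.0, 10), (0.09, 10)]
[0.535  0.0261] 6.95
[(-0.01, 40), (0.08, 39), (-0.03, 42), (-0.04, 39), (-0.02, 32), (-0.02, 31), (-0.03, 33), (0.07, 33)]
plate
[0.5345 0.0336] 7.34
[(-0.07, 18), (-0.09, 18), (-0.31, 16), (-0.42, 14), (1.01, 10), (1.1, 9), (1.08, 10), (1.07, 10), (0.03, 43), (0.21, 41), (0.19, 42), (0.48, 37), (-1.39, 27), (-1.3, 28), (-1.32, 28), (-1.23, 27)]
[0.5347 0.0359] 7.08
[(0.01, 18), (0.1, 18), (-0.0, 17), (-0.11, 14), (-0.09, 10), (0.0, 9), (-0.0, 10), (0.09, 10)]
[0.5351 0.0261] 7.02
[(-0.02, 40), (0.09, 39), (0.0, 42), (-0.09, 39), (-0.04, 32), (-0.03, 31), (-0.02, 33), (0.09, 33)]
b
[0.5306 0.2154] -5.67
[(-0.17, 23), (0.02, 21), (-0.09, 9), (-1.28, 12), (-0.3, 11), (0.07, 11), (0.52, 20), (1.1, 21), (0.67, 18), (-0.89, 49), (-0.4, 47), (-0.22, 46), (0.34, 25), (0.34, 48), (0.44, 47), (-0.08, 48), (-0.28, 45), (-0.38, 45)]
c
[0.4123 0.1245] -5.26
[(-1.29, 2), (-0.3, 11), (-0.41, 7), (-0.89, 8), (-0.21, 7), (-0.24, 11), (1.41, 28), (1.39, 26), (1.36, 24), (-0.59, 37), (-0.31, 41), (-0.13, 46), (0.41, 12), (0.01, 35), (0.41, 38), (0.0, 47), (0.0, 45), (0.0, 43)]
a
[0.5369 0.0465] 8.52
[(1.21, 11), (1.4, 16), (-0.3, 16), (0.6, 11), (0.18, 11), (0.16, 10), (0.0, 41), (-0.12, 40), (-0.24, 39), (-1.37, 8), (0.23, 9), (-0.27, 10), (0.08, 43), (-0.32, 35), (-0.02, 38)]
```

```bash
python3 - <<'E'
from e2 import *
T,S=load('top0'),load('side0')
for f in(T,S):
    i=f['image'].astype(float); d=i[...,2]-i[...,0]; print(np.percentile(d,[1,50,99]))
    f['image']=np.repeat(np.clip(d*4+120,0,255)[...,None],3,2).astype('uint8')
cv2.imwrite('pics/c4.png',np.hstack([cv2.resize(T['image'][160:205,390:445],None,fx=7,fy=7),cv2.resize(S['image'][255:300,350:410],None,fx=7,fy=7)]))
x0=[.5365,.033,np.radians(7)]
tp=box(T,.07,.088,0,.008,'t+x t-x t+y t-y'); sp=box(S,.07,.088,0,.008,'t-x t-y')
edgefit(x0,split(tp),20,w=2.5);edgefit(x0,split(sp),20,w=2.5);edgefit(x0,split(tp+sp),20,w=2.5)
E
```

```text
[-36.  -4.  13.]
[-31.  -3.  24.]
[0.5383 0.0338] 7.25
[(-0.1, 19), (-0.1, 18), (-0.3, 18), (-0.11, 19), (0.1, 20), (0.2, 21), (0.1, 20), (0.19, 22), (0.17, 22), (0.07, 20), (0.17, 20), (0.17, 20), (-0.23, 17), (-0.03, 18), (-0.13, 18), (-0.23, 19)]
[0.5381 0.0277] 7.16
[(0.14, 27), (-0.26, 24), (0.04, 24), (0.05, 28), (0.1, 31), (-0.1, 34), (-0.1, 32), (0.1, 32)]
[0.538  0.0332] 7.19
[(-0.27, 19), (-0.18, 18), (-0.39, 18), (-0.31, 19), (-0.07, 20), (0.02, 21), (0.01, 20), (-0.01, 22), (0.41, 22), (0.3, 20), (0.39, 20), (0.38, 20), (0.01, 17), (0.3, 18), (0.19, 18), (0.08, 19), (0.43, 27), (0.12, 26), (0.41, 26), (0.29, 28), (-1.39, 18), (-1.4, 16), (-1.41, 17), (-1.42, 19)]
```

View pics/c4.png

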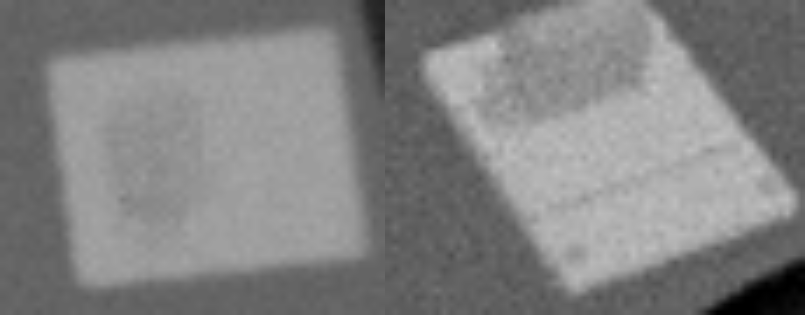

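The blue-minus-red picture outlines the plate cleanly in both views: in the top half from (48,60) to (365,255), and in the side half with its near corner at (572,293). The fit puts the plate at (0.538, 0.033), yaw 7.2°. I'll move over slip_b now.

Emit:
{"op": "jog_arm", "data": {
  "plan": [
    {"x":27,"y":-27,"spin":-6.2},
    {"x":27,"y":-27,"spin":-6.2},
    {"x":27,"y":-27,"spin":-6.2},
    {"x":27,"y":-27,"spin":-6.2},
    {"x":27,"y":-27,"spin":-6.2},
    {"x":27,"y":-27,"spin":-6.2},
    {"x":27,"y":-27,"spin":-6.2},
    {"x":27,"y":-27,"spin":-6.2},
    {"x":27,"y":-27,"spin":-6.2},
    {"x":27,"y":-27,"spin":-6.2},
    {"x":27,"y":-27,"spin":-6.2},
    {"x":26,"y":-24,"spin":-5.6}
  ],
  "newtons": 15
}}

```text
invalid input
```

```bash
cat >> h.py <<'E'
def st():
    o=robot.observe(); m=R.from_quat(o['eef_rot'][[1,2,3,0]]).as_matrix()
    print('t',round(o['clock'],2),'pos',(o['position']*1000).round(1),'jaw yaw',np.degrees(np.arctan2(m[1,0],m[0,0])).round(2),'tilt',m[2].round(3),'F',o['ft_force'].round(1),'open',round(o['opening']*88,1))
E
python3 -c "
from h import *
st()"
```

```text
t 0.1 pos [207.5 535.7 237.9] jaw yaw 68.81 tilt [-0.002 -1.     0.   ] F [ 0.1 -0.5  0.1] open 88.1
```

Emit:
{"op": "jog_arm", "data": {
  "plan": [
    {"x":27,"y":-27,"z":0,"spin":-6,"jaw":100},
    {"x":27,"y":-27,"z":0,"spin":-6,"jaw":100},
    {"x":27,"y":-27,"z":0,"spin":-6,"jaw":100},
    {"x":27,"y":-27,"z":0,"spin":-6,"jaw":100},
    {"x":27,"y":-27,"z":0,"spin":-6,"jaw":100},
    {"x":27,"y":-27,"z":0,"spin":-6,"jaw":100},
    {"x":27,"y":-27,"z":0,"spin":-6,"jaw":100},
    {"x":27,"y":-27,"z":0,"spin":-6,"jaw":100},
    {"x":27,"y":-27,"z":0,"spin":-6,"jaw":100},
    {"x":27,"y":-27,"z":0,"spin":-6,"jaw":100},
    {"x":27,"y":-27,"z":0,"spin":-6,"jaw":100},
    {"x":26,"y":-24,"z":0,"spin":-8,"jaw":100}
  ],
  "newtons": 15
}}

```text
clock: 1.3
position: [0.5316, 0.2136, 0.2383]
eef_rot: [-0.706, 0.706, -0.034, 0.034]
ft_force: [0.1, 0.0, -0.6]
opening: 0.996
```

```bash
python3 -c "
from h import *
st()"
```

```text
t 1.3 pos [531.6 213.6 238.3] jaw yaw -5.49 tilt [-0.001 -1.    -0.   ] F [ 0.1  0.  -0.6] open 87.6
```

Emit:
{"op": "jog_arm", "data": {
  "plan": [
    {"x":0,"y":0,"z":-45,"spin":0,"jaw":100},
    {"x":0,"y":0,"z":-45,"spin":0,"jaw":100},
    {"x":0,"y":0,"z":-45,"spin":0,"jaw":100},
    {"x":0,"y":0,"z":-45,"spin":0,"jaw":100},
    {"x":0,"y":0,"z":-35,"spin":0,"jaw":100},
    {"x":0,"y":0,"z":-17,"spin":0,"jaw":100},
    {"x":0,"y":0,"z":0,"spin":0,"jaw":40},
    {"x":0,"y":0,"z":0,"spin":0,"jaw":40},
    {"x":0,"y":0,"z":0,"spin":0,"jaw":40},
    {"x":0,"y":0,"z":0,"spin":0,"jaw":40},
    {"x":0,"y":0,"z":0,"spin":0,"jaw":40},
    {"x":0,"y":0,"z":0,"spin":0,"jaw":40}
  ],
  "newtons": 20
}}

```text
clock: 2.5
position: [0.5315, 0.2153, 0.0078]
eef_rot: [0.707, -0.706, 0.031, -0.033]
ft_force: [-0.7, -0.2, 4.5]
opening: 0.545
```

```bash
python3 -c "
from h import *
st()"
```

```text
t 2.5 pos [531.5 215.3   7.8] jaw yaw -5.18 tilt [ 0.002 -1.     0.   ] F [-0.7 -0.2  4.5] open 48.0
```

Emit:
{"op": "jog_arm", "data": {
  "plan": [
    {"x":0,"y":0,"z":15,"spin":0,"jaw":40},
    {"x":0,"y":0,"z":30,"spin":0,"jaw":40},
    {"x":0,"y":0,"z":30,"spin":0,"jaw":40},
    {"x":1,"y":-25,"z":0,"spin":2,"jaw":40},
    {"x":1,"y":-35,"z":0,"spin":2,"jaw":40},
    {"x":1,"y":-35,"z":0,"spin":2,"jaw":40},
    {"x":1,"y":-35,"z":0,"spin":2,"jaw":40},
    {"x":2,"y":-35,"z":0,"spin":2,"jaw":40},
    {"x":2,"y":-25,"z":0,"spin":2.5,"jaw":40},
    {"x":0,"y":0,"z":0,"spin":0,"jaw":40},
    {"x":0,"y":0,"z":0,"spin":0,"jaw":40}
  ]
}}

```text
clock: 3.6
position: [0.5388, 0.0249, 0.0823]
eef_rot: [0.706, -0.706, -0.044, 0.044]
ft_force: [-0.8, 0.5, -1.6]
opening: 0.548
```

```bash
python3 -c "
from h import *
st()
grab('top','top1');grab('side','side1')
a=cv2.imread('pics/top1.png')[155:265,350:450];b=cv2.imread('pics/side1.png')[200:310,330:430]
cv2.imwrite('pics/c5.png',cv2.resize(np.hstack([a,b]),None,fx=4,fy=4,interpolation=2))"
```

```text
t 3.6 pos [538.8  24.9  82.3] jaw yaw 7.18 tilt [ 0. -1.  0.] F [-0.8  0.5 -1.6] open 48.2
```

View pics/c5.png

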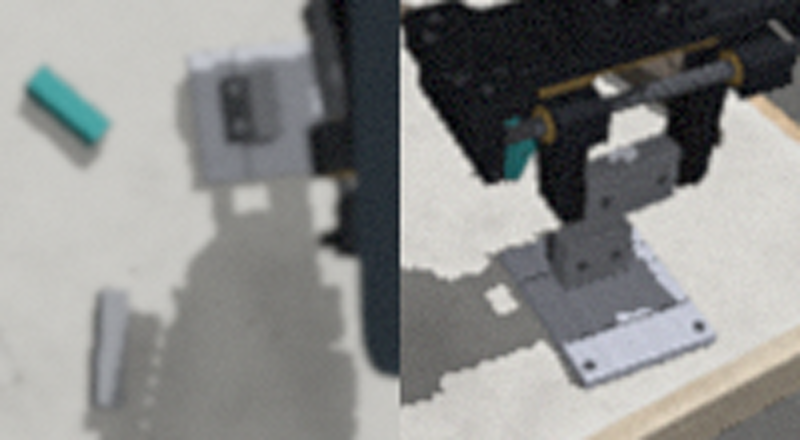

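Slip_b hangs in the jaws above the plate, square to it: side half at (632,180), with slip_a at (590,250). I'll check its offset from the plate within the side view.

```bash
python3 - <<'E'
from e2 import *
S=load('side1')
for z in(.0725,.0745,.0765): edgefit([.539,.02,.125],split(box(S,.048,.014,z,z+.03,'t-y b-y'),3)+box(S,.048,.014,z,z+.03,'v++ v-+'),15,w=2.5)
E
```

```text
[0.5428 0.0294] 0.32
[(1.21, 27), (0.02, 16), (-0.06, 4), (1.0, 5), (-1.28, 43), (-0.36, 57), (1.12, 24), (-0.84, 28)]
[0.5417 0.0275] 0.73
[(1.18, 25), (0.03, 16), (-0.13, 4), (1.08, 4), (-1.27, 43), (-0.33, 57), (1.11, 24), (-0.83, 28)]
[0.5401 0.0258] 4.79
[(1.61, 30), (-0.13, 16), (0.94, 4), (1.51, 4), (-1.33, 42), (-0.76, 56), (0.57, 21), (-0.5, 28)]
```

Emit:
{"op": "jog_arm", "data": {
  "plan": [
    {"x":0,"y":0,"z":-20,"spin":0,"jaw":40},
    {"x":0,"y":0,"z":-20,"spin":0,"jaw":40},
    {"x":0,"y":0,"z":-14,"spin":0,"jaw":40},
    {"x":0,"y":0,"z":-6,"spin":0,"jaw":40},
    {"x":0,"y":0,"z":-3,"spin":0,"jaw":40},
    {"x":0,"y":0,"z":0,"spin":0,"jaw":40},
    {"x":0,"y":0,"z":0,"spin":0,"jaw":40}
  ]
}}

```text
clock: 4.4
position: [0.5394, 0.0252, 0.0194]
eef_rot: [-0.706, 0.706, 0.046, -0.045]
ft_force: [0.6, -0.3, -0.8]
opening: 0.549
```

```bash
python3 - <<'E'
from e2 import *
st(); T=grab('top','top2');S=grab('side','side2'); z=robot.observe()['position'][2]-.0078
edgefit([.539,.02,.125],split(box(S,.048,.014,z,z+.03,'t-y b-y'),3)+box(S,.048,.014,z,z+.03,'v++ v-+'),15,w=2.5)
a=S['image'][235:305,340:420,::-1]
cv2.imwrite('pics/c6.png',cv2.resize(a,None,fx=8,fy=8,interpolation=2))
E
```

```text
t 4.4 pos [539.4  25.2  19.4] jaw yaw 7.32 tilt [ 0.001 -1.    -0.   ] F [ 0.6 -0.3 -0.8] open 48.3
[0.5342 0.0128] 11.68
[(-0.25, 8), (-1.21, 1), (-0.26, 7), (0.55, 51), (-0.41, 17), (1.14, 13), (-0.04, 8), (0.04, 9)]
```

View pics/c6.png

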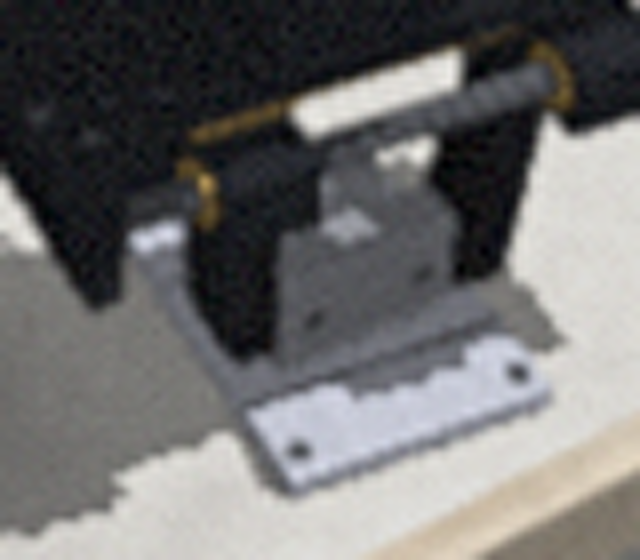

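Slip_b is now just above the plate: front top edge from (280,235) to (455,210), bottom right near (452,287).

```bash
python3 - <<'E'
from h import *
S=load('side2'); p=lambda c:(np.array(c)+.5)/8-.5+np.array([340,235])
X=p2w(S,[p((280,235)),p((455,210)),p((295,490)),p((550,397))],.0416); X[2:]=p2w(S,[p((295,490)),p((550,397))],.008); print(X.round(4))
u=np.array([.992,.125,0]); print('slip mid u',X[:2].mean(0)@u,'plate edge mid u',X[2:].mean(0)@u, 'L',np.diff(X@u).round(4))
E
```

```text
[[ 0.5224  0.0264  0.0416]
 [ 0.5643  0.0224  0.0416]
 [ 0.5106 -0.0187  0.008 ]
 [ 0.5774 -0.01    0.008 ]]
slip mid u 0.5420723352581349 plate edge mid u 0.5378727049481511 L [ 0.0411 -0.0584  0.0673]
```

Emit:
{"op": "jog_arm", "data": {
  "plan": [
    {"x":0,"y":0,"z":-2,"spin":0,"jaw":40},
    {"x":0,"y":0,"z":-1.5,"spin":0,"jaw":40},
    {"x":0,"y":0,"z":0,"spin":0,"jaw":40},
    {"x":-0.2,"y":2,"z":0,"spin":0,"jaw":40},
    {"x":-0.2,"y":2,"z":0,"spin":0,"jaw":40},
    {"x":0,"y":0,"z":0,"spin":0,"jaw":40}
  ]
}}

```text
clock: 5.1
position: [0.5393, 0.0289, 0.0158]
eef_rot: [-0.705, 0.706, 0.046, -0.045]
ft_force: [0.7, -2.5, 5.4]
opening: 0.548
```

Emit:
{"op": "jog_arm", "data": {
  "plan": [
    {"x":-0.2,"y":1.5,"z":0,"spin":0,"jaw":40},
    {"x":0,"y":0,"z":0,"spin":0,"jaw":40},
    {"x":0,"y":0,"z":0,"spin":0,"jaw":40}
  ]
}}

```text
clock: 5.4
position: [0.5392, 0.0303, 0.0158]
eef_rot: [-0.705, 0.706, 0.046, -0.044]
ft_force: [-0.3, -3.3, 4.8]
opening: 0.541
```

Emit:
{"op": "jog_arm", "data": {
  "plan": [
    {"x":-0.2,"y":1.5,"z":0,"spin":0,"jaw":40},
    {"x":0,"y":0,"z":0,"spin":0,"jaw":40},
    {"x":0,"y":0,"z":0,"spin":0,"jaw":40}
  ]
}}

```text
clock: 5.7
position: [0.539, 0.0318, 0.0158]
eef_rot: [-0.705, 0.706, 0.046, -0.044]
ft_force: [0.8, -3.4, 4.9]
opening: 0.542
```

Emit:
{"op": "jog_arm", "data": {
  "plan": [
    {"x":-0.2,"y":1,"z":0,"spin":0,"jaw":40},
    {"x":0,"y":0,"z":0,"spin":0,"jaw":40}
  ]
}}

```text
clock: 5.9
position: [0.5388, 0.0328, 0.0158]
eef_rot: [-0.705, 0.706, 0.046, -0.044]
ft_force: [0.8, -4.3, 4.1]
opening: 0.544
```

Emit:
{"op": "jog_arm", "data": {
  "plan": [
    {"x":-0.1,"y":1,"z":0,"spin":0,"jaw":40},
    {"x":0,"y":0,"z":0,"spin":0,"jaw":40}
  ]
}}

```text
clock: 6.1
position: [0.5388, 0.0333, 0.0158]
eef_rot: [-0.705, 0.706, 0.046, -0.044]
ft_force: [0.1, -5.6, 5.3]
opening: 0.545
```

Emit:
{"op": "jog_arm", "data": {
  "plan": [
    {"x":-0.1,"y":1,"z":0,"spin":0,"jaw":40},
    {"x":0,"y":0,"z":0,"spin":0,"jaw":40}
  ]
}}

```text
clock: 6.3
position: [0.5389, 0.0335, 0.0159]
eef_rot: [-0.705, 0.707, 0.046, -0.044]
ft_force: [1.2, -10.2, 3.3]
opening: 0.55
```

Emit:
{"op": "jog_arm", "data": {
  "plan": [
    {"x":-1,"y":0.5,"z":0,"spin":0,"jaw":40},
    {"x":0,"y":0.5,"z":0,"spin":0,"jaw":40},
    {"x":0,"y":0,"z":0,"spin":0,"jaw":40},
    {"x":0,"y":0,"z":0,"spin":0,"jaw":40}
  ]
}}

```text
clock: 6.7
position: [0.5388, 0.0336, 0.0159]
eef_rot: [-0.704, 0.707, 0.046, -0.043]
ft_force: [3.4, -12.2, 0.1]
opening: 0.55
```

Emit:
{"op": "jog_arm", "data": {
  "plan": [
    {"x":0,"y":-1,"z":0,"spin":0,"jaw":40},
    {"x":0,"y":0,"z":0,"spin":0,"jaw":70},
    {"x":0,"y":0,"z":0,"spin":0,"jaw":70},
    {"x":0,"y":0,"z":0,"spin":0,"jaw":70},
    {"x":0,"y":0,"z":20,"spin":0,"jaw":70},
    {"x":0,"y":0,"z":30,"spin":0,"jaw":100},
    {"x":0,"y":0,"z":40,"spin":0,"jaw":100}
  ]
}}

```text
clock: 7.4
position: [0.5345, 0.0359, 0.1041]
eef_rot: [0.706, -0.705, -0.043, 0.047]
ft_force: [0.0, -0.1, 0.2]
opening: 0.856
```

Emit:
{"op": "jog_arm", "data": {
  "plan": [
    {"x":-15,"y":8,"z":15,"spin":-2,"jaw":100},
    {"x":-25,"y":20,"z":0,"spin":-2,"jaw":100},
    {"x":-30,"y":20,"z":0,"spin":-2,"jaw":100},
    {"x":-30,"y":20,"z":0,"spin":-3,"jaw":100},
    {"x":-22,"y":20,"z":0,"spin":-3,"jaw":100},
    {"x":0,"y":0,"z":0,"spin":0,"jaw":100},
    {"x":0,"y":0,"z":0,"spin":0,"jaw":100}
  ]
}}

```text
clock: 8.1
position: [0.4144, 0.1237, 0.1203]
eef_rot: [0.707, -0.707, 0.028, -0.028]
ft_force: [0.5, 0.0, -0.0]
opening: 1.0
```

```bash
python3 - <<'E'
from e2 import *
st(); T=grab('top','top3');S=grab('side','side3')
x=[.538,.0335,np.radians(7.2)]; z=.008
edgefit(x,split(box(S,.048,.014,z,z+.03,'t-y b-y'),3)+box(S,.048,.014,z,z+.03,'v++ v-+'),15,w=2.)
edgefit(x,split(box(T,.048,.014,z,z+.03,'t-y t-x t+x'),3),15,w=2.)
a=cv2.resize(T['image'][160:210,390:445,::-1],None,fx=7,fy=7,interpolation=2);b=cv2.resize(S['image'][245:305,345:415,::-1],None,fx=7,fy=7,interpolation=2)
a=cv2.copyMakeBorder(a,0,b.shape[0]-a.shape[0],0,0,0); cv2.imwrite('pics/c7.png',cv2.resize(np.hstack([a,b]),(800,384)))
print(p2w(T,(376.8,243.2),.03))
E
```

```text
t 8.1 pos [414.4 123.7 120.3] jaw yaw -4.55 tilt [ 0. -1.  0.] F [ 0.5  0.  -0. ] open 88.0
[0.5386 0.0305] 12.92
[(-0.21, 22), (-0.4, 23), (-0.59, 24), (0.49, 44), (0.4, 45), (0.21, 42), (0.12, 47), (-0.11, 10)]
[0.5375 0.0327] 10.74
[(0.01, 5), (0.03, 9), (-0.04, 11), (-1.31, 2), (-1.4, 2), (1.01, 2), (0.19, 10), (-0.3, 11), (0.21, 14)]
[[0.40756806 0.12602139 0.03      ]]
```

View pics/c7.png

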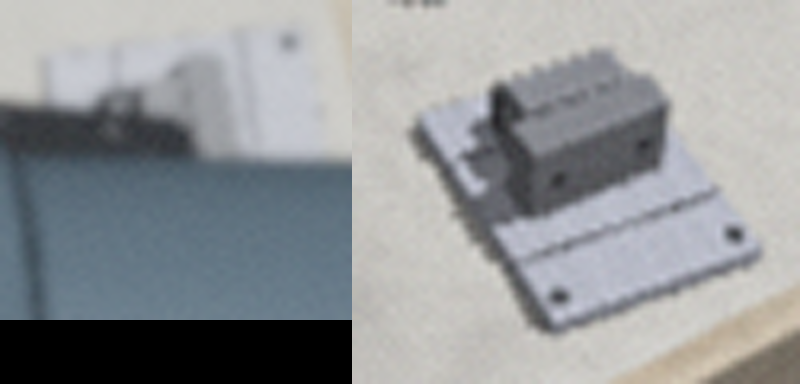

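Slips a and b stand snug and square on the plate (side half: joint line from (525,115) to (615,85), front face above the line). Now slip_c.

Emit:
{"op": "jog_arm", "data": {
  "plan": [
    {"x":-2,"y":0,"z":-40,"spin":0,"jaw":100},
    {"x":0,"y":0,"z":-40,"spin":0,"jaw":100},
    {"x":0,"y":0,"z":-24,"spin":0,"jaw":100},
    {"x":0,"y":0,"z":-10,"spin":0,"jaw":100},
    {"x":0,"y":0,"z":0,"spin":0,"jaw":55},
    {"x":0,"y":0,"z":0,"spin":0,"jaw":55},
    {"x":0,"y":0,"z":0,"spin":0,"jaw":55},
    {"x":0,"y":0,"z":0,"spin":0,"jaw":55},
    {"x":0,"y":0,"z":0,"spin":0,"jaw":55},
    {"x":0,"y":0,"z":0,"spin":0,"jaw":55}
  ]
}}

```text
clock: 9.2
position: [0.4136, 0.1232, 0.0074]
eef_rot: [0.707, -0.707, 0.028, -0.03]
ft_force: [-1.8, -1.0, 7.9]
opening: 0.678
```

```bash
python3 -c "
from h import *
st()"
```

```text
t 9.2 pos [413.6 123.2   7.4] jaw yaw -4.67 tilt [ 0.002 -1.     0.   ] F [-1.8 -1.   7.9] open 59.6
```

Emit:
{"op": "jog_arm", "data": {
  "plan": [
    {"x":0,"y":0,"z":15,"spin":0,"jaw":55},
    {"x":0,"y":0,"z":30,"spin":0,"jaw":55},
    {"x":0,"y":0,"z":30,"spin":0,"jaw":55},
    {"x":15,"y":-13,"z":0,"spin":1.9,"jaw":55},
    {"x":25,"y":-22,"z":0,"spin":2,"jaw":55},
    {"x":25,"y":-22,"z":0,"spin":2,"jaw":55},
    {"x":25,"y":-22,"z":0,"spin":2,"jaw":55},
    {"x":22,"y":-20,"z":0,"spin":2,"jaw":55},
    {"x":15,"y":-12,"z":0,"spin":2,"jaw":55},
    {"x":0,"y":0,"z":0,"spin":0,"jaw":55},
    {"x":0,"y":0,"z":0,"spin":0,"jaw":55}
  ]
}}

```text
clock: 10.3
position: [0.539, 0.0123, 0.081]
eef_rot: [0.706, -0.706, -0.044, 0.044]
ft_force: [-0.1, 0.1, -1.9]
opening: 0.681
```

```bash
python3 -c "
from h import *
st()"
```

```text
t 10.3 pos [539.   12.3  81. ] jaw yaw 7.14 tilt [-0.001 -1.     0.001] F [-0.1  0.1 -1.9] open 60.0
```

Emit:
{"op": "jog_arm", "data": {
  "plan": [
    {"x":2,"y":-0.5,"z":-20,"spin":0,"jaw":55},
    {"x":0,"y":0,"z":-20,"spin":0,"jaw":55},
    {"x":0,"y":0,"z":-14,"spin":0,"jaw":55},
    {"x":0,"y":0,"z":-6,"spin":0,"jaw":55},
    {"x":0,"y":0,"z":-3,"spin":0,"jaw":55},
    {"x":0,"y":0,"z":-2,"spin":0,"jaw":55},
    {"x":0,"y":0,"z":-1,"spin":0,"jaw":55},
    {"x":0,"y":0,"z":0,"spin":0,"jaw":55},
    {"x":0,"y":0,"z":0,"spin":0,"jaw":55}
  ]
}}

```text
clock: 11.2
position: [0.542, 0.0115, 0.0157]
eef_rot: [-0.706, 0.706, 0.045, -0.044]
ft_force: [0.1, 0.6, -1.6]
opening: 0.679
```

Emit:
{"op": "jog_arm", "data": {
  "plan": [
    {"x":-0.2,"y":1.5,"z":0,"spin":0,"jaw":55},
    {"x":-0.2,"y":1.5,"z":0,"spin":0,"jaw":55},
    {"x":-0.2,"y":1,"z":0,"spin":0,"jaw":55},
    {"x":0,"y":0,"z":0,"spin":0,"jaw":55},
    {"x":0,"y":0,"z":0,"spin":0,"jaw":55}
  ]
}}

```text
clock: 11.7
position: [0.5413, 0.0157, 0.0155]
eef_rot: [-0.706, 0.706, 0.045, -0.044]
ft_force: [0.1, 0.4, 1.1]
opening: 0.679
```

Emit:
{"op": "jog_arm", "data": {
  "plan": [
    {"x":-0.2,"y":1.5,"z":0,"spin":0,"jaw":55},
    {"x":0,"y":0,"z":0,"spin":0,"jaw":55},
    {"x":0,"y":0,"z":0,"spin":0,"jaw":55}
  ]
}}

```text
clock: 12.0
position: [0.5412, 0.017, 0.0155]
eef_rot: [-0.706, 0.706, 0.045, -0.044]
ft_force: [0.4, -0.5, 1.9]
opening: 0.68
```

Emit:
{"op": "jog_arm", "data": {
  "plan": [
    {"x":-0.8,"y":1,"z":-0.5,"spin":0,"jaw":55},
    {"x":0,"y":0,"z":0,"spin":0,"jaw":55},
    {"x":0,"y":0,"z":0,"spin":0,"jaw":55}
  ]
}}

```text
clock: 12.3
position: [0.5411, 0.0174, 0.0155]
eef_rot: [-0.705, 0.706, 0.045, -0.044]
ft_force: [0.5, -4.0, 5.8]
opening: 0.677
```

Emit:
{"op": "jog_arm", "data": {
  "plan": [
    {"x":-0.2,"y":1,"z":0,"spin":0,"jaw":55},
    {"x":0,"y":0,"z":0,"spin":0,"jaw":55}
  ]
}}

```text
clock: 12.5
position: [0.5409, 0.0185, 0.0155]
eef_rot: [-0.705, 0.706, 0.045, -0.044]
ft_force: [1.2, -4.7, 5.6]
opening: 0.679
```

Emit:
{"op": "jog_arm", "data": {
  "plan": [
    {"x":-0.1,"y":1,"z":0,"spin":0,"jaw":55},
    {"x":0,"y":0,"z":0,"spin":0,"jaw":55}
  ]
}}

```text
clock: 12.7
position: [0.5408, 0.0189, 0.0155]
eef_rot: [-0.705, 0.706, 0.045, -0.044]
ft_force: [1.0, -6.7, 4.7]
opening: 0.679
```

Emit:
{"op": "jog_arm", "data": {
  "plan": [
    {"x":-0.1,"y":1,"z":0,"spin":0,"jaw":55},
    {"x":0,"y":0,"z":0,"spin":0,"jaw":55}
  ]
}}

```text
clock: 12.9
position: [0.5408, 0.019, 0.0155]
eef_rot: [-0.704, 0.707, 0.045, -0.044]
ft_force: [1.4, -11.8, 5.4]
opening: 0.676
```

Emit:
{"op": "jog_arm", "data": {
  "plan": [
    {"x":-0.3,"y":0.7,"z":0,"spin":0,"jaw":55},
    {"x":0,"y":0,"z":0,"spin":0,"jaw":55},
    {"x":0,"y":0,"z":0,"spin":0,"jaw":55},
    {"x":0,"y":-1.5,"z":0,"spin":0,"jaw":55},
    {"x":0,"y":0,"z":0,"spin":0,"jaw":80},
    {"x":0,"y":0,"z":0,"spin":0,"jaw":80},
    {"x":0,"y":0,"z":0,"spin":0,"jaw":80},
    {"x":0,"y":0,"z":20,"spin":0,"jaw":80},
    {"x":0,"y":0,"z":30,"spin":0,"jaw":100},
    {"x":0,"y":0,"z":40,"spin":0,"jaw":100},
    {"x":0,"y":20,"z":40,"spin":0,"jaw":100},
    {"x":-5,"y":35,"z":20,"spin":5,"jaw":100}
  ]
}}

```text
clock: 14.1
position: [0.5362, 0.0748, 0.1683]
eef_rot: [-0.703, 0.703, 0.076, -0.073]
ft_force: [0.3, 0.5, -0.2]
opening: 0.999
```

```bash
python3 -c "
from h import *
st()"
```

```text
t 14.1 pos [536.2  74.8 168.3] jaw yaw 12.13 tilt [ 0.005 -1.    -0.002] F [ 0.3  0.5 -0.2] open 88.0
```

Emit:
{"op": "jog_arm", "data": {
  "plan": [
    {"x":-10,"y":28,"z":0,"spin":-5,"jaw":100},
    {"x":-10,"y":28,"z":0,"spin":-5,"jaw":100},
    {"x":-10,"y":28,"z":0,"spin":-5,"jaw":100},
    {"x":-10,"y":28,"z":0,"spin":-5,"jaw":100},
    {"x":-10,"y":28,"z":0,"spin":-5,"jaw":100},
    {"x":-10,"y":28,"z":0,"spin":-5,"jaw":100},
    {"x":-10,"y":28,"z":0,"spin":-5,"jaw":100},
    {"x":-10,"y":28,"z":0,"spin":-5,"jaw":100},
    {"x":-10,"y":28,"z":0,"spin":-5,"jaw":100},
    {"x":-10,"y":28,"z":0,"spin":-5,"jaw":100},
    {"x":-9,"y":22,"z":0,"spin":-6.5,"jaw":100},
    {"x":0,"y":0,"z":0,"spin":0,"jaw":100}
  ],
  "newtons": 20
}}

```text
clock: 15.3
position: [0.4233, 0.3796, 0.1642]
eef_rot: [-0.655, 0.655, -0.267, 0.266]
ft_force: [-0.6, 0.6, -0.1]
opening: 0.996
```

```bash
python3 - <<'E'
from e2 import *
st(); T=grab('top','top4');S=grab('side','side4')
x=[.538,.0335,np.radians(7.2)]
a=cv2.resize(T['image'][160:210,390:445,::-1],None,fx=7,fy=7,interpolation=2);b=cv2.resize(S['image'][135:225,245:335,::-1],None,fx=6,fy=6,interpolation=2)
c=cv2.resize(S['image'][250:300,350:410,::-1],None,fx=6.4,fy=6.4,interpolation=2)[:190]
l=np.vstack([a[:,:384],cv2.resize(c,(384,190))]); l=cv2.resize(l,(384,540)); cv2.imwrite('pics/c8.png',cv2.resize(np.hstack([l,b]),(800,467)))
E
```

```text
t 15.3 pos [423.3 379.6 164.2] jaw yaw -44.2 tilt [-0.001 -1.    -0.001] F [-0.6  0.6 -0.1] open 87.7
```

View pics/c8.png

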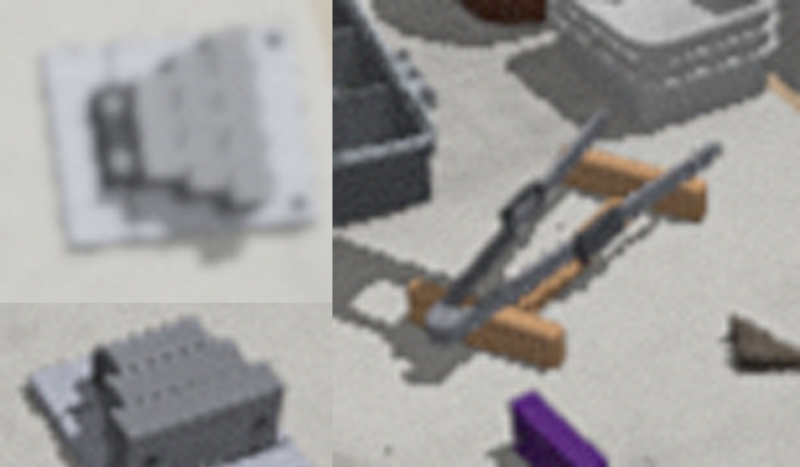

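The top crop shows the finished row with even steps at both ends, and the side crop shows no gaps. The tweezer pads are at (522,203) and (600,235) in the right panel. I'll check their centre from the side view.

```bash
python3 - <<'E'
from h import *
S=load('side4'); k=.8658*6
print(p2w(S,[(245+(u-332)/k,135+v/k) for u,v in [(522,203),(600,235)]],.03).round(4))
E
```

```text
[[0.4147 0.3931 0.03  ]
 [0.4454 0.3548 0.03  ]]
```

Emit:
{"op": "jog_arm", "data": {
  "plan": [
    {"x":5,"y":-4,"z":-40,"spin":0,"jaw":100},
    {"x":0,"y":0,"z":-40,"spin":0,"jaw":100},
    {"x":0,"y":0,"z":-35,"spin":0,"jaw":100},
    {"x":0,"y":0,"z":-25,"spin":0,"jaw":100},
    {"x":0,"y":0,"z":-14,"spin":0,"jaw":100},
    {"x":0,"y":0,"z":0,"spin":0,"jaw":75},
    {"x":0,"y":0,"z":0,"spin":0,"jaw":65},
    {"x":0,"y":0,"z":0,"spin":0,"jaw":60},
    {"x":0,"y":0,"z":0,"spin":0,"jaw":55},
    {"x":0,"y":0,"z":0,"spin":0,"jaw":49},
    {"x":0,"y":0,"z":0,"spin":0,"jaw":49},
    {"x":0,"y":0,"z":0,"spin":0,"jaw":49}
  ]
}}

```text
clock: 16.6
position: [0.4312, 0.374, 0.0119]
eef_rot: [0.656, -0.654, 0.266, -0.267]
ft_force: [-0.5, -0.9, 7.1]
opening: 0.491
```

Emit:
{"op": "jog_arm", "data": {
  "plan": [
    {"x":0,"y":0,"z":0,"spin":0,"jaw":49},
    {"x":0,"y":0,"z":0,"spin":0,"jaw":49},
    {"x":0,"y":0,"z":0,"spin":0,"jaw":49}
  ]
}}

```text
clock: 16.9
position: [0.4312, 0.3739, 0.0119]
eef_rot: [0.656, -0.654, 0.266, -0.267]
ft_force: [-0.6, 0.9, 6.5]
opening: 0.49
```

```bash
python3 -c "
from h import *
st()"
```

```text
t 16.9 pos [431.2 373.9  11.9] jaw yaw -44.27 tilt [ 0.001 -1.     0.002] F [-0.6  0.9  6.5] open 43.1
```

Emit:
{"op": "jog_arm", "data": {
  "plan": [
    {"x":0,"y":0,"z":3,"spin":0,"jaw":49},
    {"x":0,"y":0,"z":8,"spin":0,"jaw":49},
    {"x":0,"y":0,"z":15,"spin":0,"jaw":49},
    {"x":0,"y":0,"z":20,"spin":0,"jaw":49},
    {"x":0,"y":0,"z":25,"spin":0,"jaw":49},
    {"x":0,"y":0,"z":20,"spin":0,"jaw":49},
    {"x":0,"y":0,"z":0,"spin":0,"jaw":49},
    {"x":0,"y":0,"z":0,"spin":0,"jaw":49}
  ]
}}

```text
clock: 17.7
position: [0.4305, 0.3735, 0.1023]
eef_rot: [0.655, -0.655, 0.266, -0.267]
ft_force: [0.1, -0.8, -0.1]
opening: 0.494
```

```bash
python3 - <<'E'
from h import *
st(); T=grab('top','top5');S=grab('side','side5')
a=cv2.resize(T['image'][150:290,190:310,::-1],None,fx=3.5,fy=3.5,interpolation=2);b=cv2.resize(S['image'][90:230,240:350,::-1],None,fx=3.45,fy=3.5,interpolation=2)
cv2.imwrite('pics/c9.png',np.hstack([a,b])[:,:800])
E
```

```text
t 17.7 pos [430.5 373.5 102.3] jaw yaw -44.29 tilt [ 0.    -1.     0.001] F [ 0.1 -0.8 -0.1] open 43.5
```

View pics/c9.png

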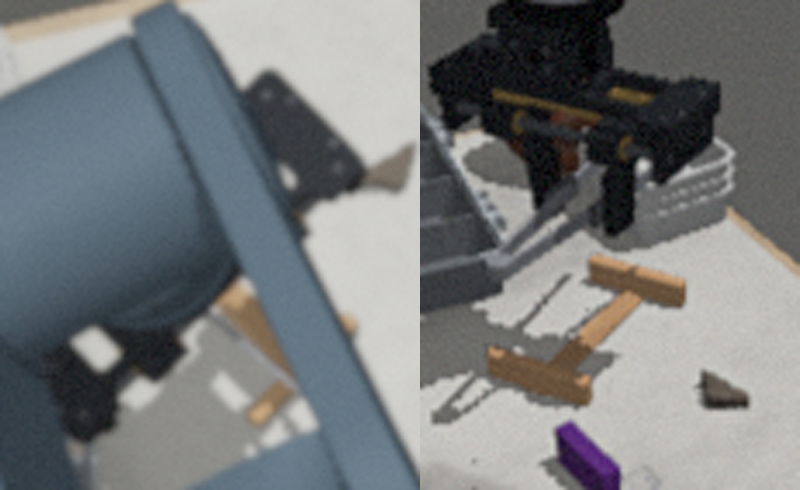

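The tweezers are held and level (side half: blades from (500,265) to (620,150)), and the rest is empty. I'll carry them to the row.

Emit:
{"op": "jog_arm", "data": {
  "plan": [
    {"x":0,"y":-10,"z":0,"spin":-1,"jaw":49},
    {"x":1,"y":-20,"z":0,"spin":-2,"jaw":49},
    {"x":1,"y":-30,"z":0,"spin":-3,"jaw":49},
    {"x":1,"y":-30,"z":0,"spin":-3,"jaw":49},
    {"x":1,"y":-30,"z":0,"spin":-3,"jaw":49},
    {"x":1,"y":-30,"z":0,"spin":-3,"jaw":49},
    {"x":1,"y":-30,"z":0,"spin":-3,"jaw":49},
    {"x":1,"y":-30,"z":0,"spin":-3,"jaw":49},
    {"x":1,"y":-30,"z":0,"spin":-3,"jaw":49},
    {"x":1,"y":-30,"z":0,"spin":-3,"jaw":49},
    {"x":1,"y":-30,"z":0,"spin":-3,"jaw":49},
    {"x":1,"y":-25,"z":0,"spin":-3,"jaw":49}
  ]
}}

```text
clock: 19.0
position: [0.4402, 0.0465, 0.1009]
eef_rot: [-0.551, 0.552, -0.443, 0.442]
ft_force: [-0.3, -0.5, -0.7]
opening: 0.488
```

Emit:
{"op": "jog_arm", "data": {
  "plan": [
    {"x":1,"y":-15,"z":0,"spin":-2.5,"jaw":49},
    {"x":1,"y":-8,"z":0,"spin":-2,"jaw":49},
    {"x":1,"y":-4,"z":0,"spin":-1,"jaw":49},
    {"x":0,"y":0,"z":0,"spin":0,"jaw":49},
    {"x":0,"y":0,"z":0,"spin":0,"jaw":49}
  ]
}}

```text
clock: 19.5
position: [0.444, 0.0219, 0.1015]
eef_rot: [-0.531, 0.531, -0.468, 0.467]
ft_force: [0.4, -0.0, -1.4]
opening: 0.49
```

```bash
python3 -c "
from h import *
st()"
```

```text
t 19.5 pos [444.   21.9 101.5] jaw yaw -82.73 tilt [-0.    -1.    -0.001] F [ 0.4 -0.  -1.4] open 43.1
```

Now I'll lower to about 25 mm over the row and squeeze to 39 mm at the pads.

Emit:
{"op": "jog_arm", "data": {
  "plan": [
    {"x":1,"y":-0.4,"z":-10,"spin":0,"jaw":49},
    {"x":0,"y":0,"z":-18,"spin":0,"jaw":49},
    {"x":0,"y":0,"z":-12,"spin":0,"jaw":49},
    {"x":0,"y":0,"z":-6,"spin":0,"jaw":49},
    {"x":0,"y":0,"z":0,"spin":0,"jaw":47},
    {"x":0,"y":0,"z":0,"spin":0,"jaw":45.5},
    {"x":0,"y":0,"z":0,"spin":0,"jaw":44.3},
    {"x":0,"y":0,"z":0,"spin":0,"jaw":44.3},
    {"x":0,"y":0,"z":0,"spin":0,"jaw":44.3},
    {"x":0,"y":0,"z":0,"spin":0,"jaw":44.3},
    {"x":0,"y":0,"z":0,"spin":0,"jaw":44.3}
  ]
}}

```text
clock: 20.6
position: [0.4454, 0.0209, 0.0559]
eef_rot: [0.531, -0.53, 0.467, -0.468]
ft_force: [0.9, 0.7, -1.2]
opening: 0.442
```

```bash
python3 - <<'E'
from h import *
st(); T=grab('top','top6');S=grab('side','side6')
a=cv2.resize(T['image'][155:225,375:445,::-1],None,fx=5.7,fy=5.7,interpolation=2);b=cv2.resize(S['image'][200:300,300:400,::-1],None,fx=4,fy=3.99,interpolation=2)[:a.shape[0]]
cv2.imwrite('pics/c10.png',np.hstack([a,b])[:,:800]); print(a.shape,b.shape)
E
```

```text
t 20.6 pos [445.4  20.9  55.9] jaw yaw -82.79 tilt [ 0. -1.  0.] F [ 0.9  0.7 -1.2] open 38.9
(399, 399, 3) (399, 400, 3)
```

View pics/c10.png

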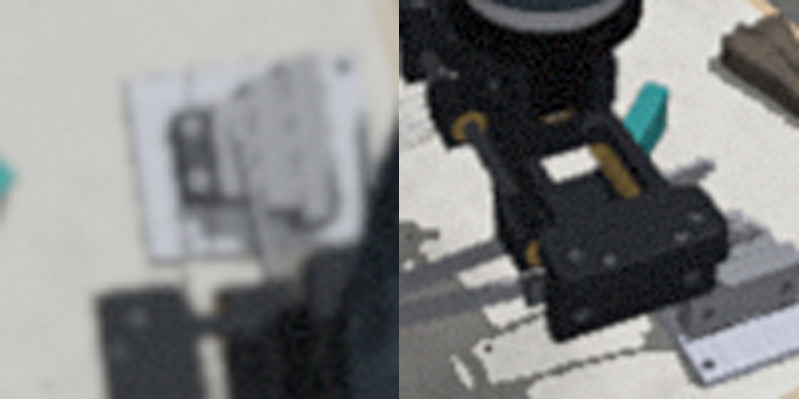

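Before viewing the last picture, I'll overlay the expected tips and take the difference against the earlier frames, so the blades stand out.

```bash
python3 - <<'E'
from h import *
o=robot.observe(); t=o['position']; u=np.array([.9921,.1253,0]); v=np.array([-.1253,.9921,0])
tips=[t+.094*u+s*.021*v+[0,0,.016] for s in(1,-1)]
rows=[]
for n,b,(r,c) in (('top6','top4',(160,390)),('side6','side4',(230,345))):
    f,g=load(n),load(b); A=f['image'][r:r+52,c:c+70,::-1]; B=g['image'][r:r+52,c:c+70,::-1]
    D=np.clip(128+1.5*(A.astype(float)-B),0,255).astype('uint8')
    P=[cv2.resize(I,(399,296),interpolation=cv2.INTER_CUBIC) for I in(A,D)]
    for p in w2p(f,tips):
        q=((p-[c,r]+.5)*5.7).astype(int); print(n,p.round(1),q)
        for I in P: cv2.circle(I,tuple(int(i) for i in q),3,(0,0,255),1)
    rows.append(np.hstack(P))
cv2.imwrite('pics/c11.png',np.vstack(rows))
E
```

```text
top6 [416.2 177.1] [152 100]
top6 [437.4 174.8] [272  87]
side6 [377.1 240.9] [185  65]
side6 [388.5 255.7] [250 149]
```

The viewer has reached its limit, so I'll check the tips numerically from the difference images.

```bash
python3 - <<'E'
from h import *
from scipy.ndimage import map_coordinates
o=robot.observe(); t=o['position']; u=np.array([.9921,.1253,0]); v=np.array([-.1253,.9921,0])
s=np.arange(-34,35,2)
for n,b,z in (('top6','top4',.078),('side6','side4',.072)):
    f,g=load(n),load(b); D=(f['image'].astype(float)-g['image']).mean(2)
    print(n,'cols s=',s.tolist())
    for a in range(54,112,6):
        acc=[]
        for aa in np.arange(a-2,a+3,1):
            X=np.array([t+aa/1e3*u+k/1e3*v for k in s]); X[:,2]=z
            p=w2p(f,X); acc.append(map_coordinates(D,[p[:,1],p[:,0]],order=1))
        print(a,np.mean(acc,0).round().astype(int).tolist())
E
```

```text
top6 cols s= [-34, -32, -30, -28, -26, -24, -22, -20, -18, -16, -14, -12, -10, -8, -6, -4, -2, 0, 2, 4, 6, 8, 10, 12, 14, 16, 18, 20, 22, 24, 26, 28, 30, 32, 34]
54 [-165, -165, -168, -170, -171, -175, -168, -154, -131, -92, -50, -22, -10, -6, -6, -6, -7, -7, -6, -6, -4, -3, -3, -4, -2, 1, 2, -8, -20, -17, -8, -5, -4, -4, -4]
60 [-168, -169, -172, -175, -174, -171, -166, -153, -118, -68, -30, -12, -7, -16, -26, -19, -9, -5, -4, -3, -3, -4, -2, -3, -3, 5, 15, 13, -8, -11, -7, -5, -4, -5, -6]
66 [-169, -173, -176, -175, -177, -170, -154, -140, -111, -64, -27, -13, -16, -28, -34, -20, -9, -6, -5, -5, -4, -5, -5, -5, -3, 6, 26, 38, 22, 2, -5, -4, -4, -3, -5]
72 [-173, -177, -176, -174, -162, -138, -108, -93, -80, -47, -19, -11, -17, -28, -26, -14, -6, -4, -5, -5, -4, -6, -4, -4, -5, -4, -3, -7, -25, -31, -17, -8, -5, -3, -4]
78 [-171, -174, -170, -142, -104, -69, -60, -72, -68, -35, -12, -7, -7, -9, -9, -6, -4, -5, -5, -5, -4, -5, -6, -5, -5, -7, -8, -17, -32, -35, -22, -11, -6, -4, -3]
84 [-165, -150, -114, -70, -37, -25, -39, -62, -57, -31, -12, -6, -5, -5, -5, -4, -5, -5, -4, -4, -4, 
[... 1862 characters left out ...]
9, -42, -50, -57, -61, -52, -58, -67, -69, -62, -54, -47, -38, -48, -71, -88, -93, -88, -63, -25, 7, 25, 28, 28, 23]
90 [21, 19, 7, -23, -30, -18, -6, 0, 20, 21, 20, 18, 23, 25, 26, 26, 28, 26, 26, 27, 29, 29, 29, 23, -5, -43, -84, -91, -75, -41, -10, 12, 25, 26, 26]
96 [18, 20, 22, 14, 7, 9, 8, 4, 11, 19, 25, 25, 25, 25, 24, 23, 25, 26, 24, 23, 24, 24, 24, 26, 25, 14, -12, -30, -28, -13, 7, 22, 27, 25, 24]
102 [25, 25, 25, 25, 28, 27, 26, 26, 25, 24, 24, 23, 25, 26, 27, 24, 23, 26, 26, 24, 24, 24, 25, 25, 26, 26, 25, 25, 24, 24, 27, 27, 27, 25, 25]
108 [23, 26, 25, 26, 27, 27, 24, 24, 27, 25, 25, 27, 27, 27, 26, 24, 25, 26, 25, 25, 26, 25, 24, 24, 23, 25, 26, 25, 25, 23, 26, 25, 25, 26, 27]
```

The tips show clearly at 95 mm ahead. The blade centres are about 43.5 mm apart in the top view, which fits a 42 mm inner gap. Their middle sits about 1.2 mm (top view) or 2 mm (side view) towards +y of the plate centre, so I'll trim that and hold.

Emit:
{"op": "jog_arm", "data": {
  "plan": [
    {"x":0,"y":-1,"z":0,"spin":0,"jaw":44.3},
    {"x":0,"y":0,"z":0,"spin":0,"jaw":44.3},
    {"x":0,"y":0,"z":0,"spin":0,"jaw":44.3},
    {"x":0,"y":0,"z":0,"spin":0,"jaw":44.3},
    {"x":0,"y":0,"z":0,"spin":0,"jaw":44.3},
    {"x":0,"y":0,"z":0,"spin":0,"jaw":44.3},
    {"x":0,"y":0,"z":0,"spin":0,"jaw":44.3},
    {"x":0,"y":0,"z":0,"spin":0,"jaw":44.3},
    {"x":0,"y":0,"z":0,"spin":0,"jaw":44.3},
    {"x":0,"y":0,"z":0,"spin":0,"jaw":44.3},
    {"x":0,"y":0,"z":0,"spin":0,"jaw":44.3},
    {"x":0,"y":0,"z":0,"spin":0,"jaw":44.3}
  ]
}}

```text
clock: 21.9
position: [0.4453, 0.0199, 0.0557]
eef_rot: [-0.53, 0.53, -0.468, 0.468]
ft_force: [0.5, 0.4, -1.5]
opening: 0.44
```

```bash
python3 -c "
from h import *
st(); robot.sign_off(); st()"
```

```text
t 21.9 pos [445.3  19.9  55.7] jaw yaw -82.79 tilt [ 0. -1. -0.] F [ 0.5  0.4 -1.5] open 38.7
the job is handed in; nothing more can be done
the job is handed in; nothing more can be done
```

The row is finished and the job is handed in at about 22 s of the 67 s allowed. The arm is still holding the tweezers over the row.

- **Row:** I placed slip_b and then slip_c by their ends and pushed each up to the row with about 12 N, then let go. The pictures showed the three snug with even steps at both ends. They may sit about 1 mm off the plate's centre along x. I asked for a 1 mm correction on slip_b, but it did not move.
- **Tweezers:** they are level, with their underside about 28 mm above the slips. The last pad opening read 38.7 mm for a 39 mm target, and readings wander by about 0.3 mm. That puts the tip gap at roughly 41.5 to 42 mm. The blade centres measured about 43.5 mm apart in the top view, which fits.
- **Checks that disagreed or fell short:**
    - The two cameras differ by about 5 mm in y, so I judged the tips against the plate within each view. They sat 1 to 2 mm towards +y. I trimmed 1 mm and did not photograph it again.
    - The last check picture was refused because the 12-picture limit was reached, so I checked the tips from image differences instead.
- **Sherd and pebble:** I did not touch them or the purple and turquoise look-alikes.

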